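# Unlatch the polishing box and hold its lid at the balance point

### The arm

A 6-joint arm with a two-finger parallel gripper is mounted at the origin on a cart in front of the work surface, level with it; the furniture and walls round the work are solid. World frame = base frame: x ahead of the robot, y to its left, z up, the work surface at z = 0. Lengths are in m, angles in rad, forces in N, time in s.
With the tool pointing down it reaches from about 0.375 to 0.925 m from the base axis. Payload 5.7 kg.
Tool frame: the origin (TCP) lies on the centre line of the jaws, within the pads' length; the fingertips stand 8 mm ahead of it and the grasp point (between the pads) lies 11 mm behind it; z points along the fingers, x is the direction in which the jaws open and shut, and the axes are right-handed (so a half turn about z gives the same grasp; the last joint's range is limited). The gripper opens to 85 mm and grips with 20 to 120 N. Pads are 22 mm wide; open, the fingers measure 114 mm over their backs; the gripper's body (76 mm by 85 mm) begins 54 mm behind the grasp point. The pads swing forward as they close: fully open they stand 13 mm farther back than shut.
Start: joints at [-1.331, 0.359, 1.51, -0, 1.272, -0.115], TCP at [0.208, -0.563, 0.239] pointing down, gripper open.
Joint ranges: [-2.97, 2.97], [-1.01, 2.36], [0.21, 2.38], [-0.96, 4.11], [0.2, 2.71], [-2.98, 2.98]. Speed limits (rad/s): [2.39, 2.39, 3.14, 3.14, 3.14, 3.14].

### API

Orientations are given as a unit quaternion [x, y, z, w].
In Python, from cell import robot, camera, camera_info gives the robot as it stands. The module is installed in compiled form; this text tells all that it offers.
- The arm moves only by the tool carry_out, never from a script. Its arguments are lists of equal length, an entry for each row: "fingers": the gripper's target within -1 to 1 (shut at 1, half-way at 0, fully open at -1); "delta_pos": the shift along the tool's x, y, z in mm, a list of three; "yaw": the turn about the tool's z in rad. In form: {"fingers": [fingers, ...], "delta_pos": [[tx, ty, tz], ...], "yaw": [yaw, ...]}. A call has 1 to 5 rows; each row shifts and turns the pose as measured when the row begins, along the tool's axes as they then stand; what a row does not reach is not made up. A row lasts 1/12 s, in which the tool goes at most 41.7 mm and 7.16 degrees, less where a joint would pass 70% of its speed; a pose out of reach is approached as far as the arm can. A call with a gripper value outside its range is refused whole. The fingers move at their own pace and stop on an object; "grip_force" is the grip in N (left out, the last holds). Time passes only in rows, so rows that do not move let the fingers close. It gives the time, the measured TCP pose, the force and the opening at its end, in the units of the state.
- robot.get_state(): the state, without advancing time (a new reading comes with each control period).
- camera(name): name is "scene" or "top" or "wrist"; returns the picture (420x560x3 uint8, red, green, blue); there is no depth.
- camera_info(name): a dict with "vfov" (degrees; the focal length in pixels is half the picture's height over the tangent of half this angle, whatever the lens; pixels are square), "cx", "cy" (the principal point, pixels), "position" and "attitude" of the camera in the world; the wrist camera has in their place "tool_from_camera" (4x4, takes a point from camera to tool coordinates, whose origin is the TCP and whose axes are the tool frame's). Camera axes: x right, y down, z forward; pixel columns grow to the right and rows downward; lengths in m; the calibration is good to about 2 mm. A picture is of the moment at which its call begins: read the wrist's pose just before it. camera_info takes no time and is no camera call.
- robot.sign_off(): hands the job in, once; it reports no verdict.
The state is a dict: "time": time; "qpos": joint angles; "qvel": joint speeds; "joint_efforts": joint torques, N m; "tool_pos": TCP position; "tcp_rot": TCP orientation; "contact_force": force on the tool from outside, world axes, zero at the start; "moment": the same for the moment, N m; "gripper_width": finger opening in m.
Only numpy, scipy, OpenCV 4.12 (cv2) and the standard library are available. Lean on these libraries where they do the work, as an engineer would, in place of code of your own. Each camera call takes 0.05 s, during which the arm holds its last target.

### The job

A colleague is about to fit a stay to the lid of the small wooden polishing box. Turn the latch knob on the box's right side clockwise (seen from above) until it clicks past its detent and its tongue is clear of the lid, then take the lid by the crossbar of its wire pull loop, swing it up to its balance point, where it stands upright over its hinge and would fall neither way, and finish there, still gripping the pull and holding the lid still. Do not throw the lid over backwards or let it slam, and leave the other things on the bench where they are.

Things in the scene. Friction and masses are not known exactly. Their poses are not given: they have to be found in the camera images.
- dust_box: wooden polishing box fixed to the bench, 110 (x) by 160 (y) by 70 mm high, open-topped under its lid, with a latch block 50 by 85 mm, 58 mm high, on its right side (-y), which carries the knob and, 30 mm right of the knob's axis, a small detent housing 87 mm high. Origin: centre of the box's underside on the bench top. Own axes: x from the front (the side with the pull loop, towards the robot) to the hinge side, y to the left, z up. A steel bench block lies in it
- latch (a joint): latch knob angle (rad), vertical axis, grows clockwise seen from above. 0: locked, tongue along the box's +y, holding the lid's edge down. From 0.2 to 0.5 a sprung detent resists (up to 0.1 N m) and pushes back; past 0.5 it clicks on to about 0.8, tongue just clear of the lid. From there to the stop at 1.25 it turns freely and stays where left
- latch_grip (a point): grip point of the latch knob: on its axis (x -10, y -115 mm in the box frame), 116 mm above the bench, in the upper part of its upright dark bar. The bar is 12 mm thick, 40 mm long and runs from 86 to 128 mm above the bench; at 0 its long side lies along the box's y, so it is pinched across the box's x. The point's axes turn with the knob. The lid's nearest edge is 30 mm to its left, at 78 mm height
- latch_tip (a point): tip of the flat steel tongue below the knob's bar, 36 mm from the knob axis, 84 mm above the bench
- lid (a joint): hinge of the lid, angle in rad: 0 = closed, lid level; grows as the front edge rises; pi/2 (1.571) = upright, the balance point, with its centre of mass straight above the hinge. Below that it falls shut, above it falls over backwards (stop at 2.4). Almost no friction, no spring; locked, it has 0.04 rad of play under the tongue; the lid weighs 0.2 to 0.4 kg
- lid_hinge (a point): middle of the lid's hinge axis, at the rear rim of the box, 74 mm above the bench, at x +55 mm in the box frame. The axis runs along the box's y. The lid is an aluminium frame 112 mm long, 170 mm wide, 8 mm thick with a clear pane
- lid_pull (a point): middle of the crossbar of the lid's wire pull loop: a round steel bar 10 mm thick along the box's y, 162 mm from the hinge axis in the lid's plane, 50 mm beyond the lid's front edge; closed, it stands in front of the box 74 mm above the bench. Its two side arms are 90 mm apart (80 mm free between them). Pinched from above across the box's x, the bar turns between the fingers as the lid swings
- screwdriver: loose screwdriver, 157 mm long, lying on the bench to the right; leave alone
- dapping_block: loose steel dapping block, a 45 mm cube with round hollows, on the bench to the left; leave alone
- wax: loose lump of wax, 28 by 34 by 16 mm, on the bench to the left; leave alone

How it is judged:
By the outcome, as a careful person would: the job done as asked, in the order asked, and still so for the second after the job is handed in, while the arm keeps its last pose, push and grip.
It also fails if it takes over 54 s, if anything falls off the work surface, if the arm or the gripper's body presses on something with over 40 N, if the wrist force passes 120 N, or if a joint passes its speed limit or range.

## Working session

There is one attempt and no reset: what is moved stays moved. The work goes in short steps, Python scripts to look and compute and a tool call to move; the robot and the scene stay as the last step left them, time stands still between calls to the robot, and variables do not carry over. Pictures are saved under pics/ and viewed, and the job is handed in when it is done.

Besides the shell and the picture viewer there is one more tool, called after "Emit:" in YAML: its name, and indented under it one key for each argument. carry_out: Moves the arm, as the interface text tells. Its arguments: {"type":"object","properties":{"fingers":{"type":"array"},"delta_pos":{"type":"array"},"yaw":{"type":"array"},"grip_force":{"type":"number"}},"required":["fingers","delta_pos","yaw"]}

```bash
mkdir -p pics; cat > h.py <<'E'
import numpy as np, cv2
from cell import robot, camera, camera_info
def save(n,f):
    im=camera(n); cv2.imwrite('pics/'+f,im[:,:,::-1]); return im
E
python3 - <<'E'
from h import *
print(robot.get_state())
for n in ("scene","top","wrist"): print(n,camera_info(n))
save("scene","s0.png");save("top","t0.png")
E
```

```text
{'time': 0.0, 'qpos': array([-1.33113702e+00,  3.59481015e-01,  1.51145606e+00,  2.42215550e-05,
        1.27249087e+00, -1.15093529e-01]), 'qvel': array([ 0.00069342,  0.00153209,  0.00016106,  0.00066132,  0.00046905,
       -0.00036638]), 'joint_efforts': array([ 9.67038177e-04, -5.27615476e+01, -2.78621399e+01,  1.66206810e-04,
        1.27268495e-02, -1.65428737e-06]), 'tool_pos': array([ 0.20825867, -0.56197928,  0.23845886]), 'tcp_rot': array([ 8.20777306e-01, -5.71247557e-01, -6.80347170e-04, -6.15906194e-04]), 'contact_force': array([-0.35956707,  0.17496736, -0.26040239]), 'moment': array([-0.02894604,  0.03317426,  0.01757916]), 'gripper_width': 0.08552172937428669}
scene {'vfov': 45.444044581739554, 'cx': 284.70017855969024, 'cy': 204.74294890471768, 'position': array([-0.37355479,  0.43088816,  1.21354205]), 'attitude': array([-0.5044267 ,  0.78509234, -0.3021168 ,  0.19470277])}
top {'vfov': 45.15204221110254, 'cx': 283.44380308757917, 'cy': 214.82204550814694, 'position': array([ 0.44309842, -0.00712321,  1.28345882]), 'attitude': array([-0.70108799,  0.71240481, -0.01887341,  0.02447066])}
wrist {'vfov': 58.75729826767604, 'cx': 276.746497721804, 'cy': 214.64758964462794, 'tool_from_camera': array([[ 9.99999761e-01, -6.25003461e-04, -2.95942100e-04,
        -1.52509459e-03],
       [ 6.87451890e-04,  9.44870210e-01,  3.27444366e-01,
        -8.38355980e-02],
       [ 7.49730124e-05, -3.27444491e-01,  9.44870414e-01,
        -1.32645950e-01],
       [ 0.00000000e+00,  0.00000000e+00,  0.00000000e+00,
         1.00000000e+00]])}
```

View pics/s0.png

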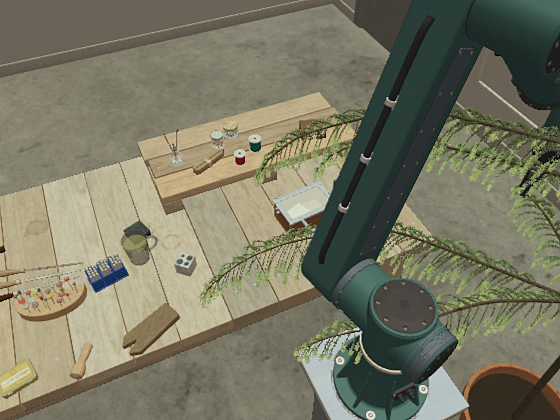

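View pics/t0.png

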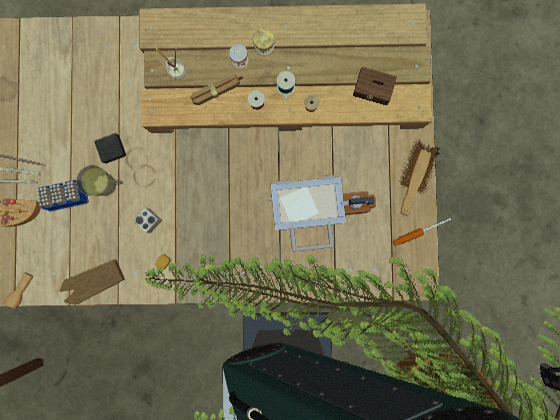

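The top view shows the lid (about (272..345, 177..229)), the pull loop crossbar near (312,248) and the knob near (357,202). I'll zoom in and measure.

```bash
cat >> h.py <<'E'
from scipy.spatial.transform import Rotation as R
def cam(name):
    i=camera_info(name); f=210/np.tan(np.radians(i['vfov'])/2)
    if 'position' in i: return f,i['cx'],i['cy'],R.from_quat(i['attitude']).as_matrix(),np.array(i['position'])
    s=robot.get_state(); T=np.eye(4);T[:3,:3]=R.from_quat(s['tcp_rot']).as_matrix();T[:3,3]=s['tool_pos']
    T=T@i['tool_from_camera']; return f,i['cx'],i['cy'],T[:3,:3],T[:3,3]
def ray(c,u,v):
    f,cx,cy,M,p=c; return p,M@np.array([(u-cx)/f,(v-cy)/f,1])
def onz(c,u,v,z):
    p,d=ray(c,u,v); return p+d*(z-p[2])/d[2]
def proj(c,P):
    f,cx,cy,M,p=c; q=M.T@(np.array(P)-p); return f*q[0]/q[2]+cx,f*q[1]/q[2]+cy
E
python3 - <<'E'
from h import *
im=cv2.imread('pics/t0.png')
cv2.imwrite('pics/t0z.png',cv2.resize(im[165:265,255:385],None,fx=6,fy=6,interpolation=cv2.INTER_CUBIC))
c=cam("top")
for u,v in [(272,183),(340,177),(345,222),(276,229)]: print(onz(c,u,v,.078))
E
```

```text
[0.5941541  0.02810699 0.078     ]
[ 0.6058926  -0.13531209  0.078     ]
[ 0.49761881 -0.14478981  0.078     ]
[0.48355209 0.02014354 0.078     ]
```

View pics/t0z.png

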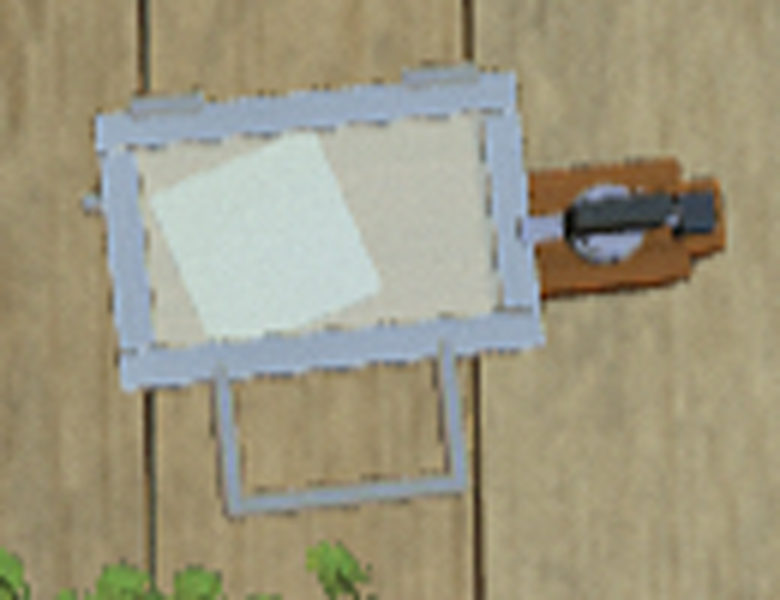

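```bash
python3 - <<'E'
from h import *
c=cam("top")
z=lambda x,y:(255+x/6-.4,165+y/6-.4)
img=[(97,115),(515,72),(543,342),(122,388)]
W=np.array([onz(c,*z(*p),.078)[:2] for p in img])
B=np.array([(55,85),(55,-85),(-57,-85),(-57,85)])/1000
P=np.vstack([W,onz(c,*z(346,494),.074)[:2]]);Q=np.vstack([B,[-.107,0]])
mq,mp=Q.mean(0),P.mean(0)
H=(Q-mq).T@(P-mp);a=np.arctan2(H[0,1]-H[1,0],H[0,0]+H[1,1])
Rm=np.array([[np.cos(a),-np.sin(a)],[np.sin(a),np.cos(a)]]);t=mp-Rm@mq
print("yaw",a,"t",t);print((P-(Q@Rm.T+t))*1000)
for n,q in dict(knob=(-.01,-.115),pull=(-.107,0),hinge=(.055,0)).items(): print(n,Rm@q+t)
k=Rm@(-.01,-.115)+t
u,v=proj(c,[*k,.128]); print((u+.4-255)*6,(v+.4-165)*6)
for q in [(-.01,-.135),(-.01,-.095)]:
  u,v=proj(c,[*(Rm@q+t),.128]); print((u+.4-255)*6,(v+.4-165)*6)
s=robot.get_state(); print(R.from_quat(s['tcp_rot']).as_matrix())
E
```

```text
yaw 0.08570652973349317 t [ 0.54615429 -0.05677772]
[[-1.32340814 -1.52359752]
 [-1.38748194  0.38478042]
 [ 1.930744    1.29461629]
 [ 0.86888836 -0.33140606]
 [-0.08874228  0.17560688]]
knob [ 0.54603519 -0.17221162]
pull [ 0.43954704 -0.0659371 ]
hinge [ 0.60095241 -0.05206963]
626.0669649200895 210.5652940794099
678.1401283143455 205.24500054666123
573.9976566635819 215.88519373433223
[[ 3.47406568e-01 -9.37714527e-01 -3.76657334e-04]
 [-9.37713167e-01 -3.47406711e-01  1.61046163e-03]
 [-1.64100656e-03 -2.06288408e-04 -9.99998632e-01]]
```

```bash
python3 - <<'E'
from h import *
t=cam("top");s=cam("scene")
def tri(a,b):
    p,d=ray(t,*a);q,e=ray(s,*b);d/=np.linalg.norm(d);e/=np.linalg.norm(e)
    k=np.linalg.lstsq(np.c_[d,-e],q-p,rcond=None)[0];A=p+k[0]*d;B=q+k[1]*e
    return (A+B)/2,np.linalg.norm(A-B)
print(tri((150,278),(205,298)))
for zz in (0,.1,.2,.4,.6,.8):
  # epipolar of top branch pts
  print(zz,[np.round(proj(s,onz(t,u,v,zz))) .tolist() for u,v in [(150,278),(200,265),(300,290),(400,303),(430,330)]])
print([np.round(onz(t,*a,.0),3) for a in [(245,300),(330,300)]])
E
```

```text
(array([0.36953798, 0.32929123, 0.04639304]), np.float64(0.001878303488597039))
0 [[202.0, 309.0], [241.0, 284.0], [331.0, 272.0], [410.0, 252.0], [444.0, 260.0]]
0.1 [[207.0, 284.0], [244.0, 261.0], [331.0, 249.0], [408.0, 230.0], [440.0, 238.0]]
0.2 [[212.0, 256.0], [248.0, 235.0], [331.0, 224.0], [405.0, 207.0], [437.0, 214.0]]
0.4 [[223.0, 191.0], [256.0, 174.0], [331.0, 165.0], [399.0, 151.0], [428.0, 157.0]]
0.6 [[238.0, 110.0], [266.0, 97.0], [332.0, 90.0], [392.0, 79.0], [417.0, 84.0]]
0.8 [[257.0, 5.0], [279.0, -4.0], [333.0, -8.0], [382.0, -15.0], [402.0, -12.0]]
[array([0.308, 0.103, 0.   ]), array([ 0.305, -0.111,  0.   ])]
```

```bash
python3 - <<'E'
from h import *
im=cv2.imread('pics/s0.png')
cv2.imwrite('pics/s0z.png',cv2.resize(im[90:380,190:560],None,fx=2,fy=2))
E
```

```text
(no output)
```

View pics/s0z.png

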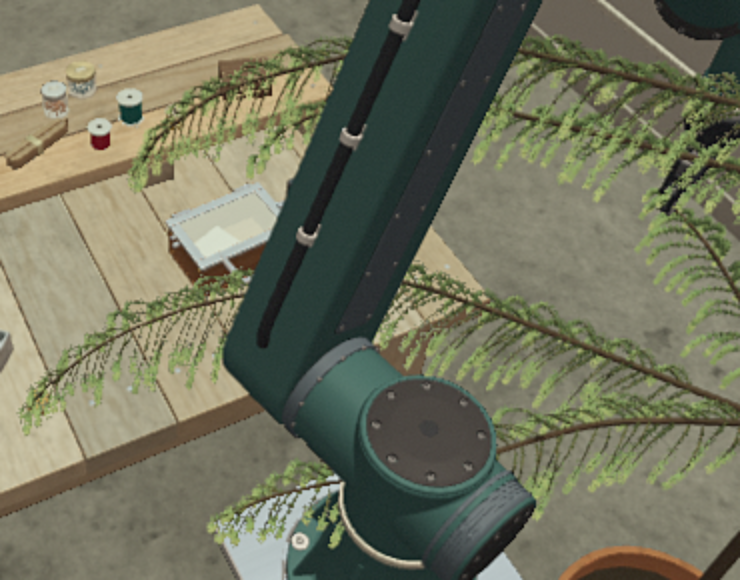

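```bash
python3 - <<'E'
from h import *
save("wrist","w0.png")
E
```

```text
(no output)
```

View pics/w0.png

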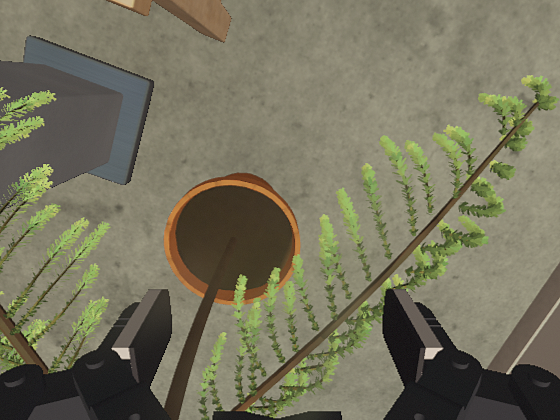

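```bash
python3 - <<'E'
from h import *
im=cv2.imread('pics/t0.png')
cv2.imwrite('pics/t0y.png',cv2.resize(im[220:420,200:560],None,fx=2.2,fy=2.2))
E
```

```text
(no output)
```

View pics/t0y.png

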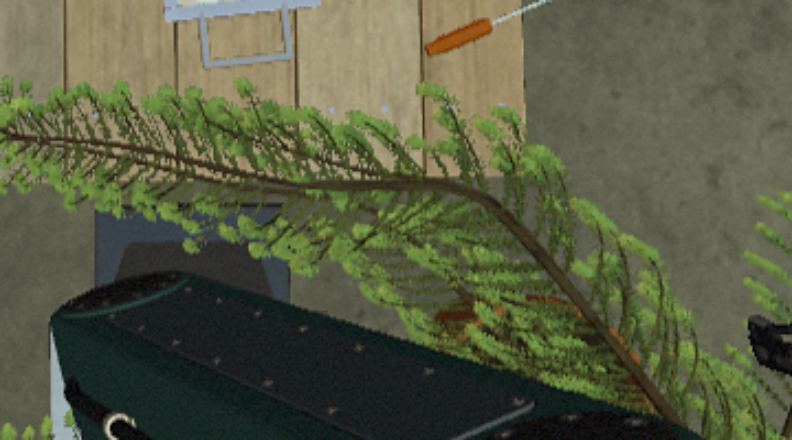

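The wrist view shows only floor, pot and branches below the gripper. The plan is to cross at about 0.26 m height, watching the force.

```bash
cat > plan.py <<'E'
from h import *
def plan(x,y,z,ang,n,show=5):
    # world target of TCP, tool x-axis world angle; tool pointing down (levelled approx)
    s=robot.get_state(); M=R.from_quat(s['tcp_rot']).as_matrix(); p=s['tool_pos']
    a0=np.arctan2(M[1,0],M[0,0]); da=(ang-a0+np.pi)%(2*np.pi)-np.pi
    d=(np.array([x,y,z])-p)/n
    print("t",round(s['time'],2),"p",np.round(p,4),"ang",round(a0,4),"F",np.round(s['contact_force'],1),"M",np.round(s['moment'],2),"w",round(s['gripper_width'],4),"q",np.round(s['qpos'],2))
    for i in range(min(n,show)):
        Mi=R.from_euler('z',da*i/n).as_matrix()@M
        print(np.round(Mi.T@d*1000,1).tolist(),round(-da/n,3))
if __name__=="__main__":
    import sys; plan(*map(float,sys.argv[1:5]),int(sys.argv[5]))
E
python3 plan.py .546 -.172 .26 .086 15
```

```text
t 0.15 p [ 0.2083 -0.5621  0.2386] ang -1.216 F [ 0.1  0.1 -0.6] M [ 0.05  0.02 -0.04] w 0.0853 q [-1.33  0.36  1.51  0.    1.27 -0.12]
[-16.6, -30.1, -1.4] -0.087
[-13.9, -31.5, -1.4] -0.087
[-11.1, -32.6, -1.4] -0.087
[-8.3, -33.4, -1.4] -0.087
[-5.3, -34.0, -1.4] -0.087
```

Emit:
carry_out:
  fingers: [-1, -1, -1, -1, -1]
  delta_pos:
    - [-16.5, -30, -2]
    - [-14, -31.5, -2]
    - [-11, -32.5, -2]
    - [-8, -33.5, -2]
    - [-5.5, -34, -2]
  yaw: [-0.087, -0.087, -0.087, -0.087, -0.087]

```text
time: 0.57
tool_pos: [0.3191, -0.4331, 0.2463]
tcp_rot: [0.926, -0.378, -0.001, 0.0]
contact_force: [1.4, 0.1, 0.8]
gripper_width: 0.0854
```

```bash
python3 plan.py .546 -.172 .25 .086 12
```

```text
t 0.57 p [ 0.3191 -0.4331  0.2463] ang -0.7743 F [1.4 0.1 0.8] M [-0.01 -0.03  0.02] w 0.0854 q [-1.06  0.26  1.63 -0.    1.25 -0.29]
[-1.7, -28.8, -0.4] -0.072
[0.4, -28.8, -0.4] -0.072
[2.4, -28.7, -0.4] -0.072
[4.5, -28.5, -0.4] -0.072
[6.5, -28.1, -0.4] -0.072
```

Emit:
carry_out:
  fingers: [-1, -1, -1, -1, -1]
  delta_pos:
    - [-2, -34, 0]
    - [0.5, -34, 0]
    - [3, -34, 0]
    - [5.5, -34, 0]
    - [8, -33, 0]
  yaw: [-0.09, -0.09, -0.09, -0.09, -0.09]

```text
time: 0.98
tool_pos: [0.4294, -0.2926, 0.2458]
tcp_rot: [0.989, -0.151, -0.002, -0.0]
contact_force: [0.2, -0.6, -0.6]
gripper_width: 0.0853
```

```bash
python3 plan.py .546 -.172 .25 .086 5
```

```text
t 0.98 p [ 0.4294 -0.2926  0.2458] ang -0.3028 F [ 0.2 -0.6 -0.6] M [-0.03 -0.06 -0.03] w 0.0853 q [-0.73  0.24  1.67 -0.    1.24 -0.43]
[15.1, -30.0, -0.9] -0.078
[17.3, -28.7, -0.9] -0.078
[19.5, -27.3, -0.9] -0.078
[21.6, -25.7, -0.9] -0.078
[23.5, -23.9, -0.9] -0.078
```

Emit:
carry_out:
  fingers: [-1, -1, -1, -1, -1]
  delta_pos:
    - [15, -30, -1]
    - [17.5, -28.5, -1]
    - [19.5, -27.5, -1]
    - [21.5, -25.5, -1]
    - [23.5, -24, -1]
  yaw: [-0.08, -0.08, -0.08, -0.08, -0.08]

```text
time: 1.4
tool_pos: [0.5471, -0.1616, 0.2497]
tcp_rot: [0.998, 0.059, -0.003, -0.001]
contact_force: [0.9, -1.2, -0.7]
gripper_width: 0.0856
```

```bash
python3 - <<'E'
from plan import *
c=cam("wrist")
save("wrist","w1.png")
plan(.546,-.172,.105,.086,5)
a=.0857;Rm=np.array([[np.cos(a),-np.sin(a)],[np.sin(a),np.cos(a)]]);t=np.array([.54615,-.05678])
for q,z in [((-.01,-.115),.128),((-.016,-.135),.128),((-.016,-.095),.128),((-.004,-.095),.128),((-.004,-.135),.128)]: print(q,proj(c,[*(Rm@q+t),z]))
E
```

```text
t 1.45 p [ 0.5514 -0.1571  0.25  ] ang 0.1261 F [3.9 3.2 0.1] M [ 0.12 -0.17 -0.01] w 0.0856 q [-0.4   0.31  1.55  0.01  1.28 -0.53]
[-1.4, 3.0, 29.0] 0.008
[-1.4, 3.0, 29.0] 0.008
[-1.4, 3.0, 29.0] 0.008
[-1.4, 3.0, 29.0] 0.008
[-1.3, 3.0, 29.0] 0.008
(-0.01, -0.115) (np.float64(275.9555314521334), np.float64(225.6121820542564))
(-0.016, -0.135) (np.float64(267.06615035472544), np.float64(250.4190466107808))
(-0.016, -0.095) (np.float64(268.42573648618725), np.float64(199.04765783005925))
(-0.004, -0.095) (np.float64(285.27793394794094), np.float64(199.59692030309483))
(-0.004, -0.135) (np.float64(283.1315353089126), np.float64(250.92855908025197))
```

View pics/w1.png

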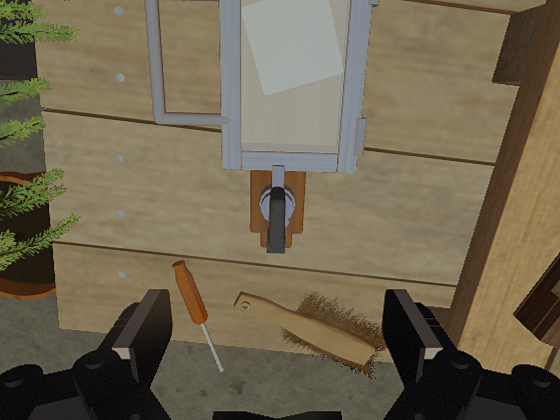

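The wrist view shows the bar at columns 269–285 and rows up to about 252, matching the prediction. I'll descend astride it.

Emit:
carry_out:
  fingers: [-1, -1, -1, -1, -1]
  delta_pos:
    - [-2, 4, 20]
    - [-2, 4, 22]
    - [-1, 3, 24]
    - [0, 0, 22]
    - [0, 0, 15]
  yaw: [0.015, 0.015, 0.01, 0, 0]

```text
time: 1.87
tool_pos: [0.5544, -0.1653, 0.1473]
tcp_rot: [0.999, 0.047, 0.005, -0.001]
contact_force: [-0.8, 0.2, 1.9]
gripper_width: 0.0854
```

```bash
python3 plan.py .546 -.172 .105 .086 3
```

```text
t 1.87 p [ 0.5544 -0.1653  0.1473] ang 0.0931 F [-0.8  0.2  1.9] M [-0.   -0.    0.06] w 0.0854 q [-0.41  0.42  1.67  0.01  1.05 -0.51]
[-3.1, 2.0, 14.1] 0.002
[-3.1, 2.0, 14.1] 0.002
[-3.1, 2.0, 14.1] 0.002
```

Emit:
carry_out:
  fingers: [-1, -1, -1, -1, -1]
  delta_pos:
    - [-4, 2.5, 10]
    - [-3, 2.5, 10]
    - [-2, 2, 10]
    - [0, 0, 8]
    - [0, 0, 3]
  yaw: [0.003, 0.003, 0, 0, 0]

```text
time: 2.28
tool_pos: [0.5425, -0.1723, 0.0993]
tcp_rot: [0.999, 0.043, 0.001, -0.003]
contact_force: [-0.6, -0.3, 0.6]
gripper_width: 0.0852
```

```bash
python3 plan.py .546 -.172 .105 .086 2
```

```text
t 2.28 p [ 0.5425 -0.1723  0.0993] ang 0.0852 F [-0.6 -0.3  0.6] M [-0.04 -0.08  0.02] w 0.0852 q [-0.43  0.48  1.72  0.01  0.94 -0.52]
[1.8, -0.0, -2.9] -0.0
[1.8, -0.0, -2.9] -0.0
```

Emit:
carry_out:
  fingers: [-1, -1, -1]
  delta_pos:
    - [2.5, 0, -4]
    - [1, 0, -1.5]
    - [0, 0, 0]
  yaw: [0, 0, 0]

```text
time: 2.53
tool_pos: [0.5462, -0.1721, 0.1048]
tcp_rot: [0.999, 0.042, 0.001, -0.003]
contact_force: [0.7, -0.0, -0.2]
gripper_width: 0.0858
```

```bash
python3 - <<'E'
from plan import *
c=cam("wrist")
save("wrist","w2.png")
plan(.546,-.172,.105,.086,1)
a=.0857;Rm=np.array([[np.cos(a),-np.sin(a)],[np.sin(a),np.cos(a)]]);t=np.array([.54615,-.05678])
for q,z in [((-.01,-.115),.128),((-.016,-.135),.128),((-.016,-.095),.128),((-.004,-.095),.128),((-.004,-.135),.128)]: print(q,np.round(proj(c,[*(Rm@q+t),z])))
E
```

```text
t 2.58 p [ 0.5465 -0.1721  0.105 ] ang 0.0848 F [0.2 0.9 0.8] M [ 0.01  0.01 -0.01] w 0.0854 q [-0.43  0.47  1.71  0.01  0.96 -0.52]
[-0.5, -0.2, -0.0] -0.001
(-0.01, -0.115) [280. 343.]
(-0.016, -0.135) [264. 388.]
(-0.016, -0.095) [262. 293.]
(-0.004, -0.095) [298. 293.]
(-0.004, -0.135) [296. 388.]
```

View pics/w2.png

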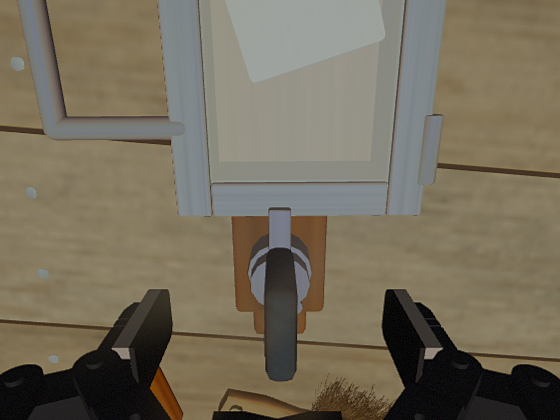

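Bar is centred between the fingers (columns 265–298 vs predicted 263–297). Closing.

Emit:
carry_out:
  fingers: [1, 1, 1, 1, 1]
  delta_pos:
    - [0, 0, 0]
    - [0, 0, 0]
    - [0, 0, 0]
    - [0, 0, 0]
    - [0, 0, 0]
  yaw: [0, 0, 0, 0, 0]
  grip_force: 40

```text
time: 3.0
tool_pos: [0.5482, -0.1725, 0.1073]
tcp_rot: [0.999, 0.043, 0.003, -0.002]
contact_force: [0.3, -0.2, 0.3]
gripper_width: 0.0259
```

Emit:
carry_out:
  fingers: [1, 1, 1, 1, 1]
  delta_pos:
    - [0, 0, 0]
    - [0, 0, 0]
    - [0, 0, 0]
    - [0, 0, 0]
    - [0, 0, 0]
  yaw: [0, 0, 0, 0, 0]

```text
time: 3.42
tool_pos: [0.5477, -0.1725, 0.1075]
tcp_rot: [0.999, 0.043, 0.002, -0.002]
contact_force: [-0.9, 0.7, 0.8]
gripper_width: 0.0112
```

Gripped at 11 mm. Turn clockwise (positive tool yaw).

Emit:
carry_out:
  fingers: [1, 1, 1, 1, 1]
  delta_pos:
    - [0, 0, 0]
    - [0, 0, 0]
    - [0, 0, 0]
    - [0, 0, 0]
    - [0, 0, 0]
  yaw: [0.08, 0.08, 0.08, 0.08, 0.08]

```text
time: 3.83
tool_pos: [0.5483, -0.1725, 0.1075]
tcp_rot: [0.986, -0.164, 0.003, -0.002]
contact_force: [-0.4, -0.3, 1.6]
gripper_width: 0.0114
```

```bash
python3 plan.py .5475 -.1725 .107 -.9 5
```

```text
t 3.83 p [ 0.5483 -0.1725  0.1075] ang -0.3295 F [-0.4 -0.3  1.6] M [-0.12  0.15  0.04] w 0.0114 q [-0.43  0.47  1.71  0.01  0.96 -0.1 ]
[-0.2, 0.0, 0.1] 0.114
[-0.2, 0.1, 0.1] 0.114
[-0.1, 0.1, 0.1] 0.114
[-0.1, 0.1, 0.1] 0.114
[-0.1, 0.1, 0.1] 0.114
```

Emit:
carry_out:
  fingers: [1, 1, 1, 1, 1]
  delta_pos:
    - [0, 0, 0]
    - [0, 0, 0]
    - [0, 0, 0]
    - [0, 0, 0]
    - [0, 0, 0]
  yaw: [0.11, 0.11, 0.11, 0.11, 0.11]

```text
time: 4.25
tool_pos: [0.5491, -0.1732, 0.1075]
tcp_rot: [0.899, -0.437, 0.003, -0.003]
contact_force: [-0.5, -0.7, -0.0]
gripper_width: 0.0115
```

Emit:
carry_out:
  fingers: [1, 1]
  delta_pos:
    - [0, 0, 0]
    - [0, 0, 0]
  yaw: [0, 0]

```text
time: 4.42
tool_pos: [0.5491, -0.1732, 0.1075]
tcp_rot: [0.899, -0.438, 0.003, -0.003]
contact_force: [-0.8, 0.3, 1.5]
gripper_width: 0.0113
```

```bash
python3 - <<'E'
from plan import *
plan(.5475,-.1725,.107,-.9,1)
save("wrist","w3.png")
E
```

```text
t 4.42 p [ 0.5491 -0.1732  0.1075] ang -0.9068 F [-0.8  0.3  1.5] M [-0.09  0.18 -0.01] w 0.0113 q [-0.43  0.47  1.71  0.01  0.96  0.47]
[-1.5, 0.8, 0.5] -0.007
```

View pics/w3.png

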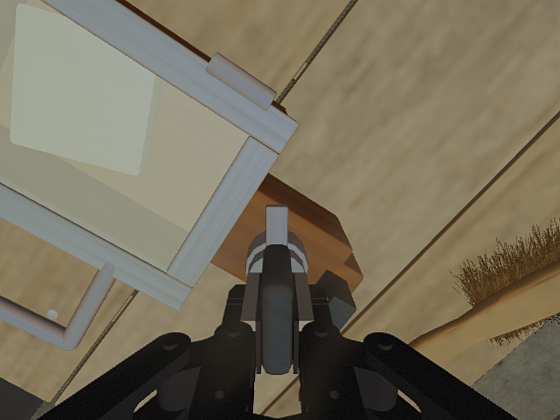

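The tongue (277,207) lies outside the lid's edge line (about x=245 at that row); knob at about 0.99 rad. Release and rise.

Emit:
carry_out:
  fingers: [-1, -1, -1, -1, -1]
  delta_pos:
    - [0, 0, 0]
    - [0, 0, 0]
    - [0, 0, 0]
    - [0, 0, -5]
    - [0, 0, -20]
  yaw: [0, 0, 0, 0, 0]

```text
time: 4.88
tool_pos: [0.5465, -0.172, 0.1295]
tcp_rot: [0.901, -0.435, -0.001, -0.003]
contact_force: [0.0, -0.2, -0.3]
gripper_width: 0.0713
```

Emit:
carry_out:
  fingers: [-1, -1, -1, -1, -1]
  delta_pos:
    - [0, 0, -25]
    - [0, 0, -25]
    - [0, 0, -15]
    - [0, 0, -10]
    - [0, 0, 0]
  yaw: [0, 0, 0, 0, 0]

```text
time: 5.3
tool_pos: [0.5476, -0.1728, 0.2119]
tcp_rot: [0.901, -0.433, 0.001, -0.003]
contact_force: [0.3, -0.6, -0.3]
gripper_width: 0.0855
```

```bash
python3 - <<'E'
from plan import *
save("wrist","w4.png")
# pull: go above, tool x along box x
plan(.4395,-.0659,.2,.0857,9,6)
E
```

```text
t 5.35 p [ 0.5472 -0.1726  0.211 ] ang -0.8961 F [ 0.1 -0.3  0.1] M [-0.07 -0.04  0.01] w 0.0854 q [-0.43  0.35  1.6   0.01  1.19  0.46]
[-16.7, 1.9, 1.2] -0.109
[-16.8, 0.1, 1.2] -0.109
[-16.8, -1.7, 1.3] -0.109
[-16.5, -3.5, 1.3] -0.109
[-16.0, -5.3, 1.3] -0.109
[-15.3, -7.0, 1.3] -0.109
```

View pics/w4.png

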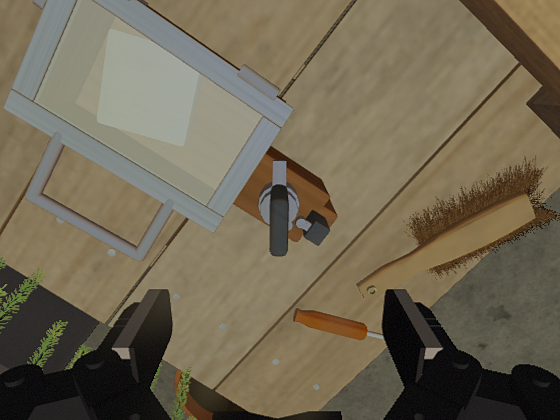

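The knob stayed turned (bar at (280,220), tongue tip at (280,165)), clear of the lid edge. Now to above the pull.

Emit:
carry_out:
  fingers: [0, 0, 0, 0, 0]
  delta_pos:
    - [-17, 2, 1]
    - [-17, 0, 1]
    - [-17, -1.5, 1]
    - [-16.5, -3.5, 1]
    - [-16, -5, 1]
  yaw: [-0.11, -0.11, -0.11, -0.11, -0.11]

```text
time: 5.77
tool_pos: [0.4854, -0.1139, 0.2026]
tcp_rot: [0.987, -0.162, 0.001, -0.002]
contact_force: [-0.5, -0.2, 1.0]
gripper_width: 0.0427
```

```bash
python3 plan.py .4395 -.0659 .2 .0857 4
```

```text
t 5.77 p [ 0.4854 -0.1139  0.2026] ang -0.3256 F [-0.5 -0.2  1. ] M [ 0.03  0.02 -0.  ] w 0.0427 q [-0.37  0.25  1.77  0.01  1.12 -0.05]
[-14.7, -7.7, 0.7] -0.103
[-13.8, -9.2, 0.7] -0.103
[-12.8, -10.5, 0.7] -0.103
[-11.7, -11.8, 0.7] -0.103
```

Emit:
carry_out:
  fingers: [0, 0, 0, 0, 0]
  delta_pos:
    - [-14.5, -7.5, 0]
    - [-13.5, -9, 0]
    - [-12, -10, 0]
    - [-9, -9, 0]
    - [0, 0, 0]
  yaw: [-0.1, -0.1, -0.1, -0.1, 0]

```text
time: 6.18
tool_pos: [0.4335, -0.0646, 0.1971]
tcp_rot: [0.999, 0.051, -0.004, -0.005]
contact_force: [0.2, -0.1, 0.5]
gripper_width: 0.0429
```

```bash
python3 - <<'E'
from plan import *
c=cam("wrist")
save("wrist","w5.png")
plan(.4395,-.0659,.063,.0857,5,5)
a=.0857;Rm=np.array([[np.cos(a),-np.sin(a)],[np.sin(a),np.cos(a)]]);t=np.array([.54615,-.05678])
for q,z in [((-.107,0),.074),((-.107,.045),.074),((-.107,-.045),.074),((-.057,-.085),.078),((-.057,.085),.078)]: print(q,np.round(proj(c,[*(Rm@q+t),z])))
E
```

```text
t 6.23 p [ 0.4346 -0.0654  0.1972] ang 0.0969 F [ 0.3 -0.2  0.6] M [ 0.02 -0.02 -0.02] w 0.0427 q [-0.31  0.18  1.89  0.01  1.08 -0.41]
[1.2, 0.5, 26.8] 0.002
[1.2, 0.5, 26.8] 0.002
[1.2, 0.4, 26.8] 0.002
[1.2, 0.4, 26.8] 0.002
[1.2, 0.4, 26.8] 0.002
(-0.107, 0) [288. 215.]
(-0.107, 0.045) [289. 153.]
(-0.107, -0.045) [286. 271.]
(-0.057, -0.085) [349. 320.]
(-0.057, 0.085) [369.  93.]
```

View pics/w5.png

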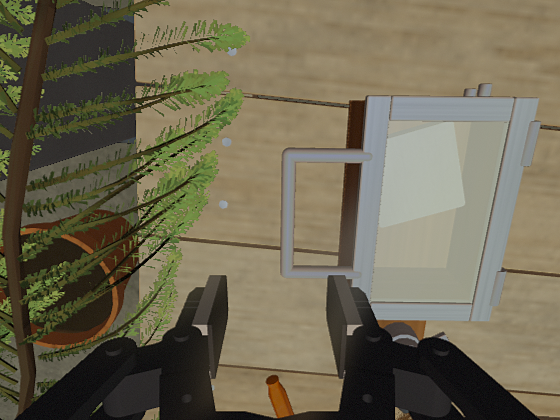

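Crossbar at column 288, rows 150–277, matches the prediction (288,215). Descending.

Emit:
carry_out:
  fingers: [0, 0, 0, 0, 0]
  delta_pos:
    - [1, 0.5, 20]
    - [1, 0.5, 22]
    - [1, 0.5, 22]
    - [1, 0.5, 20]
    - [0, 0, 10]
  yaw: [0.003, 0.003, 0.003, 0, 0]

```text
time: 6.65
tool_pos: [0.4461, -0.0704, 0.1017]
tcp_rot: [0.999, 0.035, 0.002, -0.002]
contact_force: [0.1, -0.0, -0.1]
gripper_width: 0.0425
```

```bash
python3 plan.py .4395 -.0659 .063 .0857 4
```

```text
t 6.65 p [ 0.4461 -0.0704  0.1017] ang 0.0699 F [ 0.1 -0.  -0.1] M [ 0.04  0.05 -0.05] w 0.0425 q [-0.31  0.34  1.98  0.01  0.82 -0.39]
[-1.6, -1.2, 9.7] -0.004
[-1.6, -1.2, 9.7] -0.004
[-1.6, -1.2, 9.7] -0.004
[-1.6, -1.2, 9.7] -0.004
```

Emit:
carry_out:
  fingers: [0, 0, 0, 0]
  delta_pos:
    - [-4, -3, 4]
    - [-3, -1.5, 4]
    - [0, 0, 2]
    - [0, 0, 0]
  yaw: [-0.008, -0.008, 0, 0]

```text
time: 6.98
tool_pos: [0.4387, -0.0675, 0.0881]
tcp_rot: [0.999, 0.039, 0.0, -0.002]
contact_force: [0.5, -0.3, -0.0]
gripper_width: 0.0427
```

```bash
python3 plan.py .4395 -.0659 .063 .0857 3
```

```text
t 6.98 p [ 0.4387 -0.0675  0.0881] ang 0.0786 F [ 0.5 -0.3 -0. ] M [0.01 0.03 0.02] w 0.0427 q [-0.31  0.36  2.    0.01  0.78 -0.4 ]
[0.3, -0.5, 8.4] -0.002
[0.3, -0.5, 8.4] -0.002
[0.3, -0.5, 8.4] -0.002
```

Emit:
carry_out:
  fingers: [0, 0, 0, 0]
  delta_pos:
    - [0.5, -1, 8]
    - [0, -1, 8]
    - [0, 0, 7]
    - [0, 0, 0]
  yaw: [-0.003, -0.003, 0, 0]

```text
time: 7.32
tool_pos: [0.4415, -0.066, 0.065]
tcp_rot: [0.999, 0.042, 0.003, -0.001]
contact_force: [0.4, 0.4, -0.2]
gripper_width: 0.0428
```

```bash
python3 - <<'E'
from plan import *
save("wrist","w6.png")
plan(.4395,-.0659,.063,.0857,1)
E
```

```text
t 7.37 p [ 0.4416 -0.0661  0.0654] ang 0.0838 F [ 0.4 -0.7 -0.4] M [ 0.02 -0.01  0.04] w 0.0426 q [-0.31  0.4   2.02  0.01  0.72 -0.4 ]
[-2.1, -0.3, 2.4] -0.002
```

View pics/w6.png

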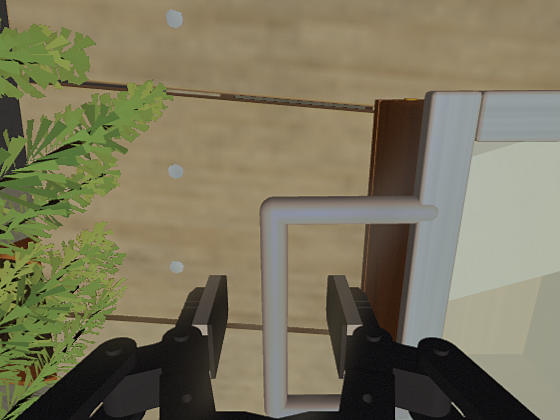

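The bar (columns 262–287) passes between the fingers, with the right finger clear of the lid edge. Close.

Emit:
carry_out:
  fingers: [1, 1, 1, 1, 1]
  delta_pos:
    - [-2, 0, 2]
    - [0, 0, 0]
    - [0, 0, 0]
    - [0, 0, 0]
    - [0, 0, 0]
  yaw: [0, 0, 0, 0, 0]
  grip_force: 40

```text
time: 7.78
tool_pos: [0.4406, -0.0662, 0.0635]
tcp_rot: [0.999, 0.042, 0.004, -0.001]
contact_force: [0.6, -0.9, -1.3]
gripper_width: 0.0086
```

Emit:
carry_out:
  fingers: [1, 1, 1]
  delta_pos:
    - [0, 0, 0]
    - [0, 0, 0]
    - [0, 0, 0]
  yaw: [0, 0, 0]

```text
time: 8.03
tool_pos: [0.4406, -0.0662, 0.0637]
tcp_rot: [0.999, 0.042, 0.004, -0.001]
contact_force: [0.7, 0.0, -2.1]
gripper_width: 0.0089
```

```bash
python3 - <<'E'
from plan import *
save("wrist","w7.png")
plan(.4395,-.0659,.063,.0857,1)
E
```

```text
t 8.08 p [ 0.4406 -0.0662  0.0637] ang 0.084 F [ 0.1  0.5 -1.9] M [ 0.05 -0.08  0.05] w 0.0086 q [-0.31  0.4   2.03  0.01  0.71 -0.4 ]
[-1.1, -0.4, 0.7] -0.002
```

View pics/w7.png

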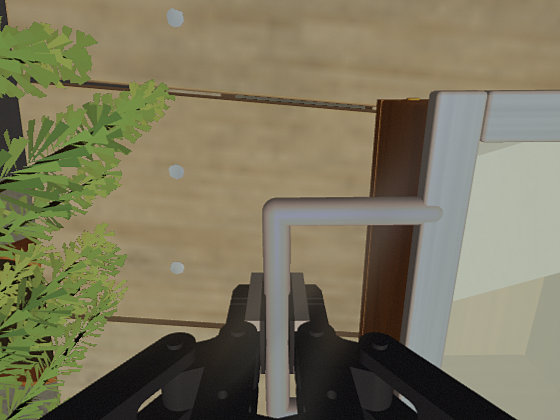

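Gripped (8.6–9 mm, bar between the pads). Now the arc.

```bash
cat > arc.py <<'E'
from h import *
import sys
a=.0857; ex=np.array([np.cos(a),np.sin(a),0]); ey=np.array([-np.sin(a),np.cos(a),0]); ez=np.array([0,0,1.])
H=np.array([.6018,-.0523,.0742])
def st():
    s=robot.get_state(); M=R.from_quat(s['tcp_rot']).as_matrix(); b=s['tool_pos']-.011*M[:,2]
    v=b-H; th=np.arctan2(v@ez,-(v@ex)); r=np.hypot(v@ez,v@ex)
    return s,M,b,th,r,v@ey
def run(step,n):
    s,M,b,th,r,y=st()
    print("t",round(s['time'],2),"th",round(th,4),"r",round(r*1000,1),"y",round(y*1000,1),"ang",round(np.arctan2(M[1,0],M[0,0]),4),"zaxis",np.round(M[:,2],3),"F",np.round(s['contact_force'],1),"M",np.round(s['moment'],2),"w",round(s['gripper_width'],4))
    pb=b
    for i in range(n):
        t=th+step*(i+1); nb=H+.162*(-np.cos(t)*ex+np.sin(t)*ez)
        f=(i+1)/n; nb=nb+y*(1-f)*ey + (r-.162)*(1-f)*(-np.cos(t)*ex+np.sin(t)*ez)
        print(round(t,3),np.round(M.T@(nb-pb)*1000,1).tolist()); pb=nb
run(float(sys.argv[1]),int(sys.argv[2]))
E
python3 arc.py .05 5
```

```text
t 8.08 th 0.003 r 161.9 y -0.1 ang 0.084 zaxis [ 0.008  0.002 -1.   ] F [ 0.1  0.5 -1.9] M [ 0.05 -0.08  0.05] w 0.0086
0.053 [0.3, -0.0, -8.1]
0.103 [0.7, -0.0, -8.1]
0.153 [1.1, -0.0, -8.0]
0.203 [1.5, -0.0, -8.0]
0.253 [1.9, -0.0, -7.9]
```

Emit:
carry_out:
  fingers: [1, 1, 1, 1, 1]
  delta_pos:
    - [0.3, 0, -8]
    - [0.7, 0, -8]
    - [1, 0, -8]
    - [1.5, 0, -8]
    - [2, 0, -8]
  yaw: [0, 0, 0, 0, 0]

```text
time: 8.5
tool_pos: [0.4461, -0.0657, 0.1066]
tcp_rot: [0.999, 0.042, 0.004, -0.001]
contact_force: [2.6, 1.3, -3.8]
gripper_width: 0.0085
```

```bash
python3 arc.py .055 5
```

```text
t 8.5 th 0.2707 r 162.3 y -0.1 ang 0.0835 zaxis [ 0.008  0.003 -1.   ] F [ 2.6  1.3 -3.8] M [ 0.13 -0.19  0.09] w 0.0085
0.326 [2.7, -0.0, -8.5]
0.381 [3.2, -0.0, -8.3]
0.436 [3.7, -0.0, -8.1]
0.491 [4.1, -0.0, -7.9]
0.546 [4.5, -0.0, -7.7]
```

Emit:
carry_out:
  fingers: [1, 1, 1, 1, 1]
  delta_pos:
    - [2.7, 0, -8.5]
    - [3.2, 0, -8.3]
    - [3.7, 0, -8]
    - [4.1, 0, -8]
    - [4.5, 0, -7.7]
  yaw: [0, 0, 0, 0, 0]

```text
time: 8.92
tool_pos: [0.4664, -0.0639, 0.1541]
tcp_rot: [0.999, 0.041, 0.007, -0.001]
contact_force: [6.1, 1.7, -8.2]
gripper_width: 0.0088
```

```bash
python3 arc.py .055 5
```

```text
t 8.92 th 0.589 r 163.6 y 0.0 ang 0.0826 zaxis [ 0.015  0.003 -1.   ] F [ 6.1  1.7 -8.2] M [ 0.19 -0.81  0.1 ] w 0.0088
0.644 [5.6, -0.0, -7.1]
0.699 [5.9, -0.0, -6.7]
0.754 [6.3, -0.0, -6.4]
0.809 [6.6, -0.0, -6.0]
0.864 [6.9, -0.0, -5.6]
```

Emit:
carry_out:
  fingers: [1, 1, 1, 1, 1]
  delta_pos:
    - [6, 0, -6.8]
    - [6.3, 0, -6.4]
    - [6.7, 0, -6.1]
    - [7, 0, -5.7]
    - [7.2, 0, -5.3]
  yaw: [0, 0, 0, 0, 0]

```text
time: 9.33
tool_pos: [0.4958, -0.0611, 0.1891]
tcp_rot: [0.999, 0.042, 0.003, -0.001]
contact_force: [-4.5, -1.8, 0.8]
gripper_width: 0.0087
```

```bash
python3 arc.py .05 5
```

```text
t 9.33 th 0.8691 r 164.9 y 0.3 ang 0.0838 zaxis [ 0.006  0.001 -1.   ] F [-4.5 -1.8  0.8] M [-0.3   0.9   0.09] w 0.0087
0.919 [6.8, 0.0, -4.7]
0.969 [7.0, 0.0, -4.3]
1.019 [7.2, 0.0, -3.9]
1.069 [7.3, 0.0, -3.6]
1.119 [7.5, 0.0, -3.2]
```

```bash
sed -i 's/\.162/RR/g; s/^import sys/import sys\nRR=.1645/' arc.py; python3 arc.py .05 5
```

```text
t 9.33 th 0.8691 r 164.9 y 0.3 ang 0.0838 zaxis [ 0.006  0.001 -1.   ] F [-4.5 -1.8  0.8] M [-0.3   0.9   0.09] w 0.0087
0.919 [6.5, 0.0, -5.1]
0.969 [6.7, 0.0, -4.7]
1.019 [7.0, 0.0, -4.4]
1.069 [7.2, 0.0, -4.0]
1.119 [7.4, 0.0, -3.7]
```

Emit:
carry_out:
  fingers: [1, 1, 1, 1, 1]
  delta_pos:
    - [6.5, 0, -5]
    - [6.7, 0, -4.7]
    - [7, 0, -4.4]
    - [7.2, 0, -4]
    - [7.4, 0, -3.7]
  yaw: [0, 0, 0, 0, 0]

```text
time: 9.75
tool_pos: [0.5308, -0.058, 0.2138]
tcp_rot: [0.999, 0.042, -0.0, -0.001]
contact_force: [-2.8, -0.2, 1.3]
gripper_width: 0.0086
```

```bash
python3 arc.py .04 5
```

```text
t 9.75 th 1.1292 r 166.6 y 0.4 ang 0.084 zaxis [-0.001  0.001 -1.   ] F [-2.8 -0.2  1.3] M [-0.14  0.67  0.04] w 0.0086
1.169 [6.2, 0.1, -2.3]
1.209 [6.3, 0.1, -2.1]
1.249 [6.4, 0.1, -1.8]
1.289 [6.4, 0.1, -1.6]
1.329 [6.5, 0.1, -1.3]
```

```bash
python3 - <<'E'
from plan import *
save("wrist","w8.png"); im=save("scene","s8.png"); t=save("top","t8.png")
cv2.imwrite('pics/s8z.png',cv2.resize(im[130:290,220:420,::-1],None,fx=4,fy=4,interpolation=cv2.INTER_CUBIC))
plan(.6,-.05,.22,.0857,1)
E
```

```text
t 9.9 p [ 0.5317 -0.0579  0.2142] ang 0.0844 F [-5.9 -0.6  6.1] M [-0.13  1.02  0.07] w 0.0086 q [-0.24  0.29  1.68  0.    1.17 -0.32]
[68.8, -2.1, -5.7] -0.001
```

View pics/w8.png

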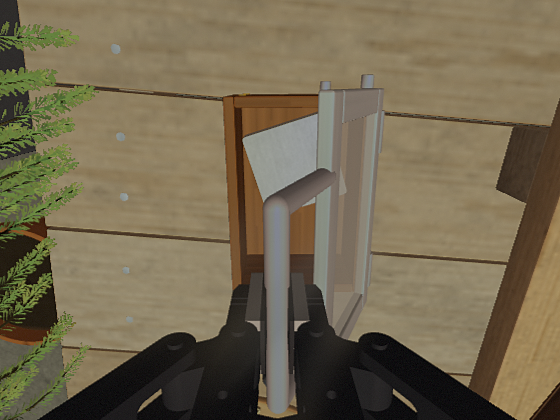

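View pics/s8z.png

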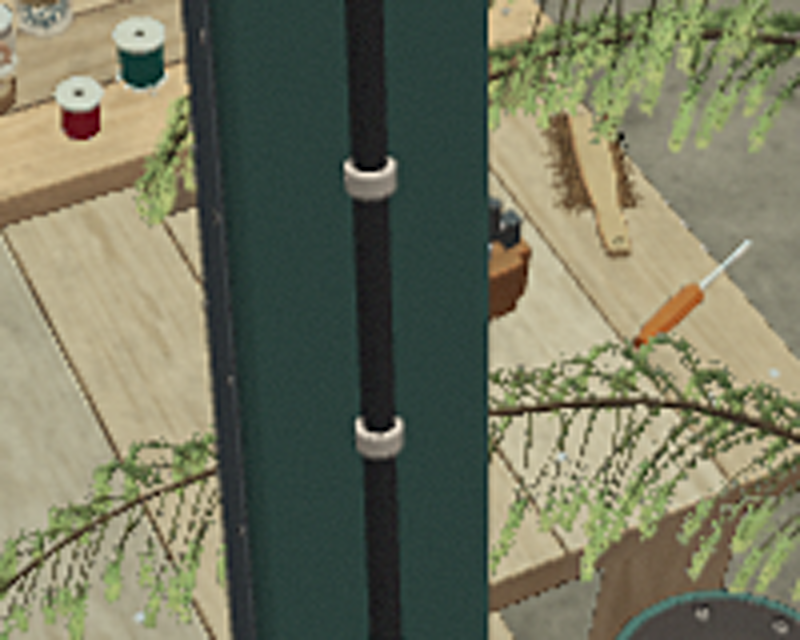

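```bash
python3 - <<'E'
from h import *
i=camera_info("wrist");f=210/np.tan(np.radians(i['vfov'])/2);T=np.linalg.inv(i['tool_from_camera'])
for y in(-.045,.045):
 for z in (-.021,-.016,-.011,-.006,-.001,.004):
  q=T@[0,y,z,1]; print(y,z,np.round([f*q[0]/q[2]+i['cx'],f*q[1]/q[2]+i['cy']],1),"w10mm",round(f*.01/q[2],1))
for n in("w7","w8"):
  im=cv2.imread(f'pics/{n}.png');cv2.imwrite(f'pics/{n}z.png',cv2.resize(im[180:420,200:360],None,fx=2.4,fy=2.4))
a=np.hstack([cv2.imread('pics/w7z.png'),cv2.imread('pics/w8z.png')]);cv2.imwrite('pics/w78.png',a)
E
```

```text
-0.045 -0.021 [280.7 221.3] w10mm 31.4
-0.045 -0.016 [280.5 216.1] w10mm 30.2
-0.045 -0.011 [280.4 211.2] w10mm 29.1
-0.045 -0.006 [280.2 206.8] w10mm 28.0
-0.045 -0.001 [280.1 202.6] w10mm 27.1
-0.045 0.004 [280.  198.7] w10mm 26.2
0.045 -0.021 [280.1 433.6] w10mm 25.1
0.045 -0.016 [279.9 422.8] w10mm 24.4
0.045 -0.011 [279.8 412.7] w10mm 23.6
0.045 -0.006 [279.7 403.2] w10mm 22.9
0.045 -0.001 [279.6 394.2] w10mm 22.3
0.045 0.004 [279.5 385.8] w10mm 21.7
```

View pics/w78.png

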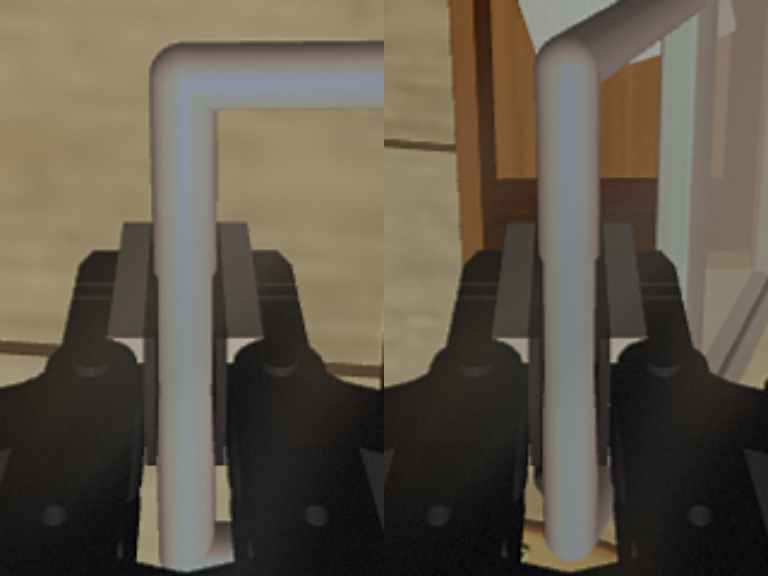

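```bash
sed -i 's/\.0742\]/.0797]/; s/^RR=.*/RR=.162/' arc.py; python3 arc.py .04 5
```

```text
t 9.9 th 1.1202 r 161.6 y 0.4 ang 0.0844 zaxis [ 0.001  0.001 -1.   ] F [-5.9 -0.6  6.1] M [-0.13  1.02  0.07] w 0.0086
1.16 [5.8, 0.1, -2.8]
1.2 [6.0, 0.1, -2.5]
1.24 [6.1, 0.1, -2.3]
1.28 [6.1, 0.1, -2.0]
1.32 [6.2, 0.1, -1.8]
```

Emit:
carry_out:
  fingers: [1, 1, 1]
  delta_pos:
    - [5.8, 0, -2.8]
    - [6, 0, -2.5]
    - [6, 0, -2.3]
  yaw: [0, 0, 0]

```text
time: 10.15
tool_pos: [0.5503, -0.0562, 0.2224]
tcp_rot: [0.999, 0.042, 0.0, -0.001]
contact_force: [-2.1, -1.3, -0.6]
gripper_width: 0.0084
```

```bash
python3 arc.py .04 5
```

```text
t 10.15 th 1.2464 r 162.1 y 0.5 ang 0.0842 zaxis [ 0.     0.001 -1.   ] F [-2.1 -1.3 -0.6] M [-0.17  0.67  0.05] w 0.0084
1.286 [6.2, 0.1, -1.9]
1.326 [6.3, 0.1, -1.7]
1.366 [6.3, 0.1, -1.4]
1.406 [6.4, 0.1, -1.2]
1.446 [6.4, 0.1, -0.9]
```

Emit:
carry_out:
  fingers: [1, 1, 1, 1]
  delta_pos:
    - [5.5, 0, -1.8]
    - [5, 0, -1.4]
    - [4.5, 0, -1.1]
    - [4, 0, -0.8]
  yaw: [0, 0, 0, 0]

```text
time: 10.48
tool_pos: [0.574, -0.0541, 0.2292]
tcp_rot: [0.999, 0.042, 0.002, -0.001]
contact_force: [-1.7, 0.3, 2.0]
gripper_width: 0.0087
```

```bash
python3 arc.py .025 5
```

```text
t 10.48 th 1.3986 r 162.9 y 0.6 ang 0.0844 zaxis [ 0.004  0.002 -1.   ] F [-1.7  0.3  2. ] M [-0.13  0.68  0.06] w 0.0087
1.424 [4.1, 0.1, -0.4]
1.449 [4.1, 0.1, -0.3]
1.474 [4.1, 0.1, -0.2]
1.499 [4.1, 0.1, -0.1]
1.524 [4.1, 0.1, -0.0]
```

Emit:
carry_out:
  fingers: [1, 1, 1, 1, 1]
  delta_pos:
    - [4, 0, -0.6]
    - [4, 0, -0.5]
    - [3.5, 0, -0.3]
    - [3, 0, -0.2]
    - [0, 0, 0]
  yaw: [0, 0, 0, 0, 0]

```text
time: 10.9
tool_pos: [0.592, -0.0524, 0.2313]
tcp_rot: [0.999, 0.042, 0.003, -0.001]
contact_force: [-1.5, -0.6, 2.9]
gripper_width: 0.0081
```

```bash
python3 arc.py .015 3; python3 - <<'E'
from h import *
c=cam("wrist"); np.savez('w9.npz',M=c[3],p=c[4])
save("wrist","w9.png");t=save("top","t9.png")
cv2.imwrite('pics/t9z.png',cv2.resize(t[150:270,250:390,::-1],None,fx=5,fy=5,interpolation=cv2.INTER_CUBIC))
E
```

```text
t 10.9 th 1.5103 r 162.9 y 0.7 ang 0.0845 zaxis [ 0.006  0.002 -1.   ] F [-1.5 -0.6  2.9] M [-0.    0.51  0.05] w 0.0081
1.525 [2.5, 0.2, 0.2]
1.54 [2.4, 0.2, 0.2]
1.555 [2.4, 0.2, 0.3]
```

View pics/w9.png

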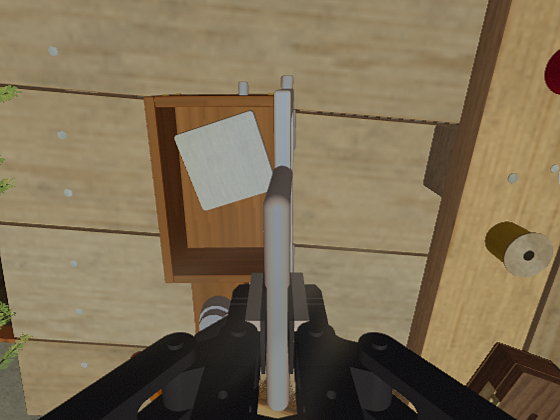

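View pics/t9z.png

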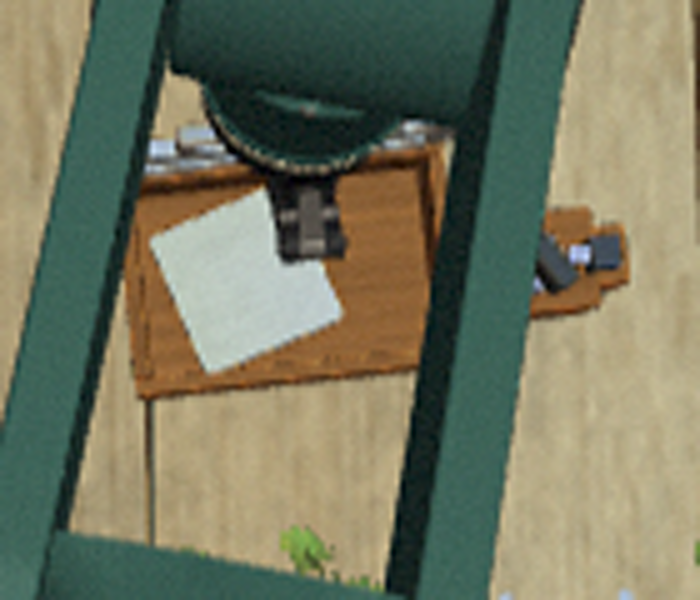

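```bash
python3 - <<'E'
import cv2
im=cv2.imread('pics/w9.png')
cv2.imwrite('pics/w9z.png',cv2.resize(im[65:215,225:325],None,fx=5,fy=4,interpolation=cv2.INTER_CUBIC))
E
```

```text
(no output)
```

View pics/w9z.png

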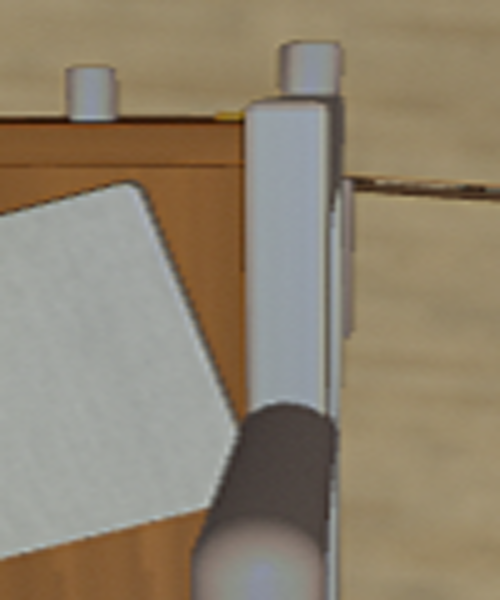

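```bash
python3 - <<'E'
from h import *
i=camera_info("wrist");f=210/np.tan(np.radians(i['vfov'])/2);d=np.load('w9.npz');c=(f,i['cx'],i['cy'],d['M'],d['p'])
im=cv2.imread('pics/w9.png')
for r in (215,225,235,245): print(r,im[r,255:300].astype(int).sum(1).tolist())
a=.0857;ex=np.array([np.cos(a),np.sin(a)]);ey=np.array([-ex[1],ex[0]]);H=np.array([.6010,-.0521]);o=np.array([.54615,-.05678])
def bx(u,v,z): w=onz(c,u,v,z)[:2]-o; return np.round([w@ex*1000,w@ey*1000],1)
print("edge",bx(282.3,97.5,.186),bx(282.5,165,.186),"L/R",bx(274.2,97.5,.186),bx(290.4,97.5,.186))
for u in(265,276.5,289): print("bar",u,bx(u,225,.236))
# box front-left / rear-left rim corner in wrist view, z=.07 expected (-55,80),(55,80)
print("FL",bx(145,97,.07),"FR",bx(167,282,.07))
E
```

```text
215 [281, 295, 292, 284, 284, 273, 269, 269, 250, 298, 339, 367, 380, 397, 403, 409, 414, 419, 421, 426, 433, 434, 436, 434, 429, 428, 421, 421, 417, 413, 412, 403, 392, 362, 299, 339, 453, 317, 363, 392, 394, 394, 398, 397, 397]
225 [277, 293, 294, 291, 286, 273, 267, 270, 243, 285, 337, 360, 379, 388, 399, 405, 414, 416, 421, 425, 430, 434, 433, 435, 430, 425, 422, 421, 416, 416, 407, 398, 389, 359, 295, 332, 457, 337, 381, 401, 400, 400, 396, 399, 396]
235 [273, 288, 291, 293, 284, 276, 264, 266, 237, 274, 323, 355, 378, 388, 397, 404, 412, 415, 422, 422, 434, 436, 436, 432, 431, 423, 418, 418, 418, 414, 408, 397, 386, 358, 293, 321, 480, 348, 376, 402, 402, 403, 406, 402, 402]
245 [271, 281, 295, 291, 287, 278, 264, 266, 242, 265, 321, 350, 369, 384, 391, 405, 410, 413, 417, 422, 428, 433, 434, 433, 427, 425, 421, 419, 416, 414, 406, 395, 386, 353, 282, 383, 483, 309, 355, 242, 183, 193, 187, 189, 198]
edge [47.8 81.1] [48. 50.] L/R [44.1 81.2] [51.5 81.1]
bar 265 [40.5 38. ]
bar 276.5 [44.7 37.9]
bar 289 [49.3 37.9]
FL [-52.7  78.4] FR [-51.6 -78.2]
```

The view shows the lid nearly upright: bar centre at column 276.5, lid top edge centre 282.4; both methods give θ≈1.507. About 10 mm more is needed.

Emit:
carry_out:
  fingers: [1, 1, 1, 1, 1]
  delta_pos:
    - [2.5, 0, -0.2]
    - [2.5, 0, -0.2]
    - [2.5, 0, 0]
    - [2, 0, 0]
    - [0, 0, 0]
  yaw: [0, 0, 0, 0, 0]

```text
time: 11.42
tool_pos: [0.6011, -0.0516, 0.2319]
tcp_rot: [0.999, 0.042, 0.003, -0.001]
contact_force: [-0.9, -0.9, 3.0]
gripper_width: 0.0086
```

```bash
python3 arc.py .005 2; python3 - <<'E'
from h import *
c=cam("wrist"); np.savez('w10.npz',M=c[3],p=c[4])
im=save("wrist","w10.png")[:,:,::-1]
cv2.imwrite('pics/w10z.png',cv2.resize(im[65:215,225:325],None,fx=5,fy=4,interpolation=cv2.INTER_CUBIC))
for r in (215,235): print(r,im[r,255:300].astype(int).sum(1).tolist())
for r in (110,140): print(r,im[r,260:310].astype(int).sum(1).tolist())
E
```

```text
t 11.42 th 1.5665 r 163.2 y 0.7 ang 0.0843 zaxis [ 0.006  0.002 -1.   ] F [-0.9 -0.9  3. ] M [-0.05  0.48  0.02] w 0.0086
1.572 [0.8, 0.4, 0.6]
1.577 [0.8, 0.4, 0.6]
215 [266, 264, 268, 272, 275, 275, 273, 261, 268, 295, 340, 367, 388, 401, 405, 413, 419, 423, 424, 434, 440, 444, 442, 437, 436, 428, 425, 423, 418, 421, 412, 402, 395, 358, 316, 390, 403, 398, 390, 386, 387, 383, 379, 382, 383]
235 [265, 265, 265, 278, 274, 273, 274, 274, 244, 281, 324, 360, 383, 392, 405, 411, 417, 420, 424, 424, 433, 440, 440, 435, 433, 434, 424, 424, 424, 420, 413, 401, 391, 351, 292, 394, 408, 403, 398, 402, 404, 406, 410, 410, 412]
110 [263, 264, 258, 263, 265, 198, 218, 191, 423, 459, 476, 486, 480, 480, 481, 482, 481, 479, 480, 479, 483, 487, 478, 486, 297, 115, 115, 125, 129, 106, 230, 256, 264, 269, 275, 225, 286, 355, 336, 335, 339, 328, 329, 348, 361, 372, 389, 396, 404, 406]
140 [264, 252, 251, 257, 256, 254, 184, 207, 359, 432, 467, 475, 476, 474, 474, 476, 477, 474, 474, 473, 479, 482, 469, 464, 336, 386, 402, 405, 402, 405, 403, 405, 398, 400, 399, 392, 400, 395, 394, 396, 394, 391, 388, 386, 389, 386, 387, 389, 384, 388]
```

View pics/w10z.png

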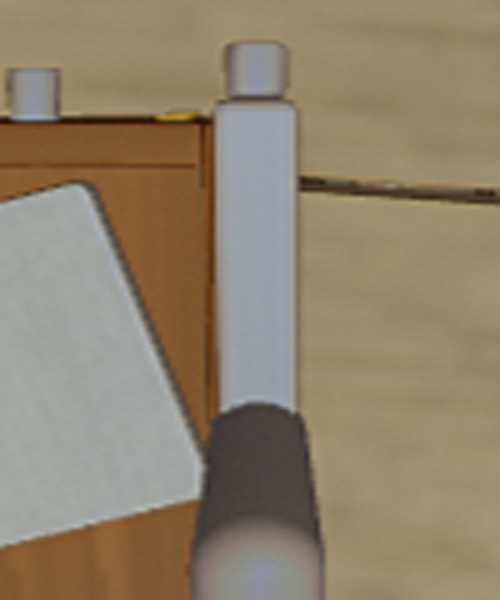

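```bash
python3 - <<'E'
from h import *
i=camera_info("wrist");f=210/np.tan(np.radians(i['vfov'])/2);d=np.load('w10.npz');c=(f,i['cx'],i['cy'],d['M'],d['p'])
a=.0857;ex=np.array([np.cos(a),np.sin(a)]);ey=np.array([-ex[1],ex[0]]);o=np.array([.54615,-.05678])
def bx(u,v,z): w=onz(c,u,v,z)[:2]-o; return np.round([w@ex*1000,w@ey*1000],1)
print("edge",bx(275.8,110,.186),bx(276,140,.186))
print("bar",bx(276.3,225,.236))
print(robot.get_state()['qvel'].round(4))
E
```

```text
edge [54.  75.7] [54. 62.]
bar [53.8 37.8]
[-0.0008 -0.0012  0.005   0.      0.0001  0.001 ]
```

Emit:
carry_out:
  fingers: [1, 1, 1, 1, 1]
  delta_pos:
    - [0.7, 0, -0.2]
    - [0, 0, 0]
    - [0, 0, 0]
    - [0, 0, 0]
    - [0, 0, 0]
  yaw: [0, 0, 0, 0, 0]

```text
time: 11.88
tool_pos: [0.6015, -0.0516, 0.2319]
tcp_rot: [0.999, 0.042, 0.003, -0.001]
contact_force: [-0.9, 0.1, 1.7]
gripper_width: 0.0081
```

Emit:
carry_out:
  fingers: [1, 1, 1, 1, 1]
  delta_pos:
    - [0, 0, 0]
    - [0, 0, 0]
    - [0, 0, 0]
    - [0, 0, 0]
    - [0, 0, 0]
  yaw: [0, 0, 0, 0, 0]

```text
time: 12.3
tool_pos: [0.6015, -0.0516, 0.2319]
tcp_rot: [0.999, 0.042, 0.003, -0.001]
contact_force: [-1.6, -0.1, 2.8]
gripper_width: 0.0082
```

```bash
python3 arc.py .001 1; python3 - <<'E'
from h import *
im=save("wrist","w11.png"); t=save("top","t11.png")
for r in (110,140): print(r,im[r,260:300].astype(int).sum(1).tolist())
print(r,im[225,255:300].astype(int).sum(1).tolist())
E
python3 arc.py .001 1
```

```text
t 12.3 th 1.5689 r 163.2 y 0.7 ang 0.0842 zaxis [ 0.005  0.002 -1.   ] F [-1.6 -0.1  2.8] M [-0.02  0.4   0.01] w 0.0082
1.57 [0.2, 0.7, 1.2]
110 [265, 266, 255, 259, 258, 191, 215, 236, 415, 464, 485, 483, 481, 480, 481, 483, 480, 481, 480, 481, 484, 488, 474, 468, 268, 103, 114, 130, 85, 228, 257, 264, 264, 268, 273, 223, 288, 323, 333, 340]
140 [259, 262, 254, 255, 252, 243, 228, 192, 401, 445, 472, 481, 478, 472, 475, 476, 477, 474, 473, 478, 478, 482, 464, 445, 356, 387, 407, 404, 406, 403, 405, 403, 400, 397, 402, 399, 397, 393, 398, 395]
140 [268, 270, 271, 274, 277, 273, 274, 267, 245, 284, 338, 367, 385, 398, 401, 411, 418, 422, 422, 429, 436, 442, 442, 436, 432, 429, 427, 423, 420, 421, 413, 405, 391, 358, 297, 391, 403, 391, 389, 387, 394, 397, 404, 405, 399]
t 12.4 th 1.5688 r 163.2 y 0.7 ang 0.0842 zaxis [ 0.005  0.002 -1.   ] F [-1.4 -0.3  2. ] M [-0.01  0.48  0.03] w 0.0081
1.57 [0.2, 0.7, 1.2]
```

View pics/w11.png

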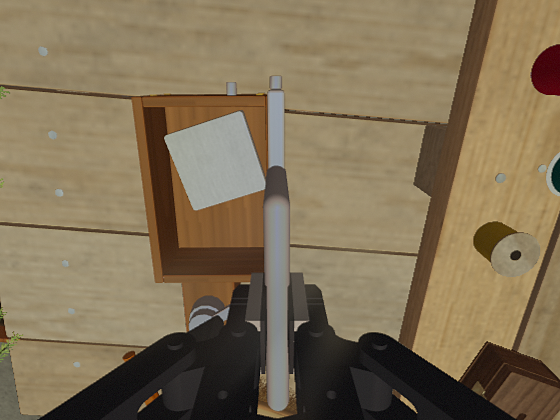

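View pics/t11.png

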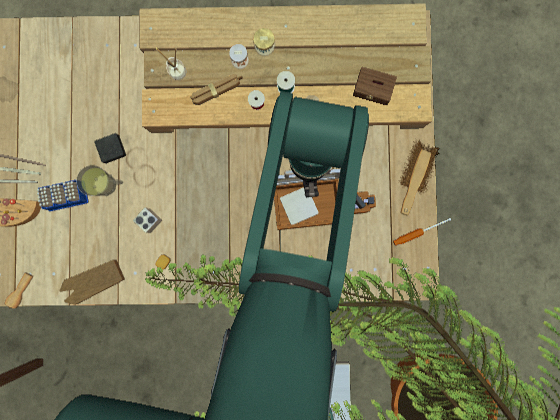

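The bar (about column 276) and the lid's upper edge (about 276) are in line, so the lid is upright. The loose items (screwdriver (410,237), dapping block (147,220), wax (163,261)) are where they were. Handing in.

```bash
python3 -c "
from cell import robot
print(robot.sign_off()); s=robot.get_state(); print(s['time'],s['tool_pos'],s['gripper_width'])"
```

```text
the job is handed in; nothing more can be done
None
the job is handed in; nothing more can be done
```

The lid is standing upright at its balance point with the gripper still holding the pull's crossbar, and the job was handed in at about 12.4 s of the 54 s allowed.

- **Latch:** I turned the knob about 0.99 rad clockwise, past the detent. After release the wrist picture showed the knob still turned and its tongue clear of the lid.
- **Lid:** I gripped the crossbar and swung the lid up in small steps. The last checks put it at about 1.569 rad by the arm's position. In the picture the lid's edge and the crossbar lined up to within about 0.01 rad. The arm was still, with about 2–3 N on the wrist.
- **Bench:** The screwdriver, dapping block and wax look unmoved in the last top view.

**Disagreements:**
- **Arc radius:** During the swing the crossbar's apparent radius grew by about 5 mm over my first estimate. The bar had slipped or rolled about 2 mm along the pads; the rest is unexplained. Wrist force reached about 10 N before I corrected the arc.
- **Wrist camera:** It read the box's front corners 2–3 mm off the top-view estimate, which leaves about 0.015 rad of doubt in the lid angle measured from the hinge position.

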